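# Stand the toppled tea caddy and spice jar back up

### The arm

A 7-joint arm with a two-finger parallel gripper is mounted at the origin on a cart in front of the work surface, level with it; the furniture and walls round the work are solid. World frame = base frame: x ahead of the robot, y to its left, z up, the work surface at z = 0. Lengths are in m, angles in rad, forces in N, time in s.
With the tool pointing down it reaches from about 0.35 to 0.9 m from the base axis. Payload 7.2 kg.
Tool frame: the origin (TCP) lies at the very end of the fingers, on their centre line; the grasp point (between the pads) lies 19 mm behind it; z points along the fingers, y is the line along which they close (so a half turn about z gives the same grasp; the last joint's range is limited). The gripper opens to 85 mm and grips with 20 to 120 N. Pads are 22 mm wide; open, the fingers measure 114 mm over their backs; the gripper's body (76 mm by 85 mm) begins 54 mm behind the grasp point. The pads swing forward as they close: fully open they stand 13 mm farther back than shut.
Start: joints at [-1.197, 0.411, -0.013, 1.596, 0.006, 1.134, -0.082], TCP at [0.267, 0.565, 0.231] pointing down, gripper open.
Joint ranges: [-2.95, 2.95], [-0.29, 1.99], [-1.47, 1.44], [0.14, 2.54], [-1.03, 4.17], [0.13, 1.85], [-2.86, 2.86]. Speed limits (rad/s): [2.39, 2.39, 3.01, 3.01, 3.14, 3.14, 3.14].

### API

Orientations are given as a 3x3 rotation matrix whose columns are the frame's x, y, z axes.
In Python, from station import monitor, read_camera, order, finder gives the robot as it stands.
- The arm moves only by the tool step_arm, never from a script. Its arguments are lists of equal length, an entry for each row: "xyz": the shift along the tool's x, y, z in cm, a list of three; "rotation": the turn, a rotation vector about the tool's x, y, z in units of 6 degrees (1.0 is 6 degrees), a list of three; "claw": the gripper's target within -1 to 1 (shut at 1, half-way at 0, fully open at -1). In form: {"xyz": [[tx, ty, tz], ...], "rotation": [[ax, ay, az], ...], "claw": [claw, ...]}. A call has 1 to 5 rows; each row shifts and turns the commanded pose from where the row before left it, along the tool's axes as they then stand; what a row does not reach is not made up. A row lasts 1/8 s, in which the tool goes at most 62.5 mm and 10.7 degrees, less where a joint would pass 70% of its speed; a pose out of reach is approached as far as the arm can. A call is refused whole if a number of a shift passes 6.25 or a number of a turn 1, either way. A call with a gripper value outside its range is refused whole. The fingers move at their own pace and stop on an object; "newtons" is the grip in N (left out, the last holds). Time passes only in rows, so rows that do not move let the fingers close. It gives the time, the measured TCP pose, the force, the opening and the grip force at its end, in the units of the state.
- monitor.state(): the state, without advancing time (a new reading comes with each control period).
- read_camera(name): name is "side" or "top" or "wrist"; returns a dict with "img" (420x560x3 uint8, red, green, blue), "vertical_fov" (degrees; the focal length in pixels is half the picture's height over the tangent of half this angle, whatever the lens; pixels are square), "cx", "cy" (the principal point, pixels), "R" (3x3) and "t" (3): a world point X has camera coordinates R X + t; the wrist camera has in their place "hand_eye" (4x4, takes a point from camera to tool coordinates, whose origin is the TCP and whose axes are the flange's). Camera axes: x right, y down, z forward; pixel columns grow to the right and rows downward; lengths in m; the calibration is good to about 2 mm. A picture is of the moment at which its call begins: read the wrist's pose just before it. There is no depth.
- order.hand_in(): hands the job in; it is judged then, once.
Trained networks look in the newest picture that a camera, given by its name, has taken for a name from the list of things; names that differ only in an ending like _2 or _b are one class to them, and where a whole thing is asked for, a point or a joint stands for the part that bears it (a point fixed in the world has none). Each returns a list of dicts, best first, with "p" (0 to 1); they miss things now and then, are a little off and sometimes report something else, mostly with a low value. They report only what shows in the picture. A call takes as long as a camera call. They do not tell look-alikes from the thing itself.
- finder.recognise(thing, camera): "bbox" ([left, top, right, bottom] as shares, 0 to 1, of the picture: columns of its width, rows of its height, round what is visible of it).
- finder.landmark_of(thing, camera): "location" ([column, row] as shares, 0 to 1, of the picture: columns of its width, rows of its height: a listed point, or the origin of a listed thing).
The state is a dict: "time_s": time; "joint_pos": joint angles; "dq": joint speeds; "joint_torque": joint torques, N m; "position": TCP position; "tcp_rot": TCP orientation; "wrist_force": force on the tool from outside, world axes, zero at the start; "wrist_torque": the same for the moment, N m; "width": finger opening in m; "finger_force": force on a finger pad.
Only numpy, scipy, OpenCV 4.12 (cv2) and the standard library are available. Lean on these libraries where they do the work, as an engineer would, in place of code of your own. Each camera call takes 0.05 s, during which the arm holds its last target. There are 200 camera calls.

### The job

The square green tea caddy and the spice jar with the dark cap have toppled against the far edge of the chopping board. With the fingertips, gently push each of them back up, away from the board, so that both stand upright on the worktop about where they are now; do not grip or lift them, do not knock them over, and leave the garlic, the jam jar, the steel cup and the salt shaker alone.

Things in the scene. Friction and masses are not known exactly. Their poses are not given: they have to be found in the camera images.
- tea_caddy: square green tea caddy with a white label and brass bands, 54 x 54 mm (its lid, the upper 30 mm, 58 x 58) x 132 mm high, about 0.25 kg, loose. Origin: centre of its underside; z to the lid. Starts tilted about 27 degrees on its bottom edge nearest the board, side leaning on the board's edge, z up and towards the board, top end hanging over the board; below about 22 degrees it rocks upright on its own.
- spice_jar: square spice jar with a dark cap, 44 x 44 x 108 mm high, about 0.11 kg, loose, left or right of the tea caddy. Origin: centre of its underside; z to the cap. Starts tilted about 30 degrees on its bottom edge nearest the board, side leaning on the board's edge, z up and towards the board, top end hanging over the board; below about 19 degrees it rocks upright on its own.
- chopping_board: thick wooden chopping board, 190 mm (its x) x 250 mm (its y) x 56 mm high, lying on the worktop, does not move. Origin: centre of its underside; x points away from the robot, to the edge the two things lean on (95 mm from the origin).
- garlic: garlic bulb, 60 mm wide, 58 mm high, loose, on the robot's half of the board. Origin: centre of its underside. Bystander.
- jam_jar: glass jam jar with a green lid, 73 mm in diameter, 84 mm high, loose, on the worktop to the left of the leaning things. Origin: centre of its underside. Bystander.
- steel_cup: steel cup standing mouth down, 76 mm in diameter, 102 mm high, loose, on the worktop to the right of the leaning things. Origin: centre of its underside. Bystander.
- salt_shaker: glass salt shaker with a grey top, 44 mm in diameter, 90 mm high, loose, on the worktop beyond the gap between the leaning things. Origin: centre of its underside. Bystander.
There are look-alikes about, which are no part of the job. What is shaped like the spice_jar but brown, pink or red is not meant.

How it is judged:
By the outcome, as a careful person would: the job done as asked, in the order asked, and still so for the second after the job is handed in, with the robot touching nothing.
It also fails if it takes over 45 s, if anything falls off the work surface, if the arm or the gripper's body presses on something with over 40 N, if the wrist force passes 120 N, or if a joint passes its speed limit or range.

## Working session

There is one attempt and no reset: what is moved stays moved. The work goes in short steps, Python scripts to look and compute and a tool call to move; the robot and the scene stay as the last step left them, time stands still between calls to the robot, and variables do not carry over. Pictures are saved under pics/ and viewed, at most 10 in all, crops included, and the job is handed in when it is done.

Besides the shell and the picture viewer there is one more tool, called after "Request:" in YAML: its name, and indented under it one key for each argument. step_arm: Moves the arm, as the interface text tells. Its arguments: {"type":"object","properties":{"xyz":{"type":"array"},"rotation":{"type":"array"},"claw":{"type":"array"},"newtons":{"type":"number"}},"required":["xyz","rotation","claw"]}

```bash
mkdir -p pics; cat > h.py <<'E'
import numpy as np, cv2
from station import monitor, read_camera, order, finder
def K(c):
    f=c["img"].shape[0]/2/np.tan(np.radians(c["vertical_fov"])/2); return f
def proj(c,X):
    p=np.array(c["R"])@np.array(X)+np.array(c["t"]); f=K(c); return np.array([c["cx"]+f*p[0]/p[2],c["cy"]+f*p[1]/p[2]])
def ray(c,uv):
    R=np.array(c["R"]);f=K(c);d=R.T@np.array([(uv[0]-c["cx"])/f,(uv[1]-c["cy"])/f,1]);o=-R.T@np.array(c["t"]);return o,d
def atz(c,uv,z):
    o,d=ray(c,uv);return o+d*(z-o[2])/d[2]
E
python3 - <<'E'
from h import *
np.set_printoptions(precision=3,suppress=True)
s=monitor.state();print(s["time_s"],s["position"],s["tcp_rot"])
for n in("top","side"):
    c=read_camera(n);cv2.imwrite(f"pics/{n}0.png",c["img"][:,:,::-1])
    print(n,-np.array(c["R"]).T@np.array(c["t"]),c["R"],K(c),c["cx"],c["cy"])
    for t in "tea_caddy spice_jar chopping_board garlic jam_jar steel_cup salt_shaker".split():
        for nm,L in(("b",finder.recognise(t,n)),("l",finder.landmark_of(t,n))):
            print(t,nm,[(round(r["p"],2),np.round(np.array(r.get("bbox",r.get("location")))*([560,420]*(2 if nm=="b" else 1)))) for r in L[:3]])
print(monitor.state()["time_s"])
E
```

```text
0.0 [0.267 0.565 0.23 ] [[-0.904  0.427 -0.001]
 [ 0.427  0.904 -0.001]
 [-0.    -0.002 -1.   ]]
top [0.339 0.068 1.025] [[ 0.025 -0.999  0.034]
 [-0.98  -0.031 -0.195]
 [ 0.196 -0.029 -0.98 ]] 395.7971906352075 270.39276358379783 206.2922619521146
tea_caddy b [(0.92, array([248., 181., 280., 215.]))]
tea_caddy l [(0.74, array([260., 192.]))]
spice_jar b [(0.75, array([312., 200., 350., 231.])), (0.74, array([119., 211., 157., 260.])), (0.73, array([192., 192., 209., 224.]))]
spice_jar l [(0.95, array([123., 216.])), (0.91, array([202., 201.])), (0.9, array([353., 204.]))]
chopping_board b [(0.89, array([182., 203., 293., 295.]))]
chopping_board l [(0.96, array([240., 250.])), (0.7, array([251., 264.]))]
garlic b [(0.77, array([242., 254., 263., 278.]))]
garlic l [(0.6, array([252., 264.]))]
jam_jar b [(0.55, array([134., 162., 168., 193.])), (0.19, array([219., 149., 233., 167.]))]
jam_jar l [(0.61, array([159., 187.]))]
steel_cup b [(0.97, array([290., 142., 319., 180.]))]
steel_cup l [(0.61, array([305., 164.]))]
salt_shaker b [(0.86, array([218., 147., 234., 164.]))]
salt_shaker 
[... 268 characters left out ...]
75., 265.])), (0.57, array([267., 242.]))]
spice_jar b [(0.68, array([297., 277., 350., 308.])), (0.58, array([293., 211., 302., 219.]))]
spice_jar l [(0.89, array([275., 266.])), (0.72, array([299., 303.])), (0.58, array([278., 196.]))]
chopping_board b [(0.85, array([293., 218., 374., 278.])), (0.43, array([332., 207., 352., 225.]))]
chopping_board l []
garlic b [(0.76, array([332., 208., 351., 226.]))]
garlic l [(0.83, array([339., 230.]))]
jam_jar b [(0.62, array([239., 252., 267., 302.]))]
jam_jar l [(0.84, array([256., 292.]))]
steel_cup b []
steel_cup l [(0.76, array([241., 232.]))]
salt_shaker b [(0.98, array([222., 229., 242., 265.]))]
salt_shaker l [(0.73, array([232., 259.]))]
1.5
```

View pics/top0.png

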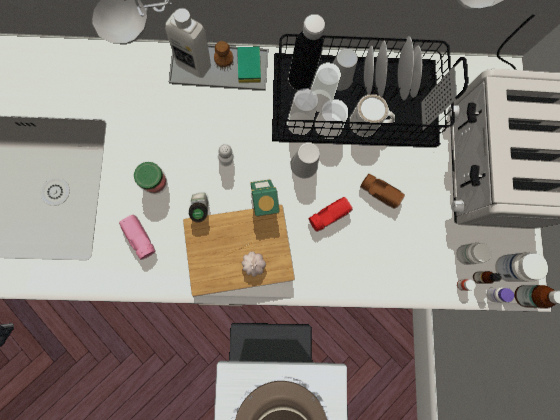

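View pics/side0.png

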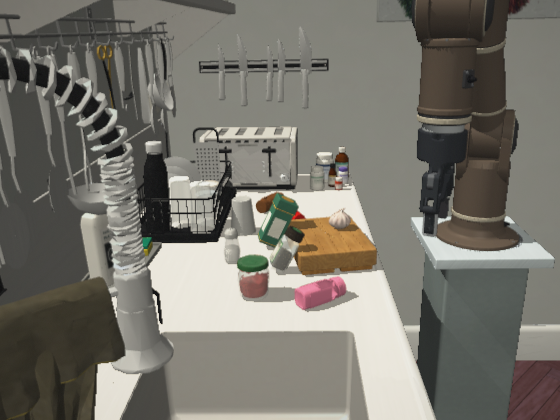

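The top view shows the caddy at about (263,198), the spice jar at about (199,208) with its cap towards the board, the salt shaker at (226,153), the jam jar at (149,178), the cup at (306,160) and the board spanning x 184–293. I'll crop in for exact corners.

```bash
python3 - <<'E'
import cv2
a=cv2.imread("pics/top0.png")[170:300,170:310];cv2.imwrite("pics/c1.png",cv2.resize(a,None,fx=4.5,fy=4.5,interpolation=cv2.INTER_CUBIC))
a=cv2.imread("pics/side0.png")[180:290,220:380];cv2.imwrite("pics/c2.png",cv2.resize(a,None,fx=5,fy=5,interpolation=cv2.INTER_CUBIC))
E
```

```text
(no output)
```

View pics/c1.png

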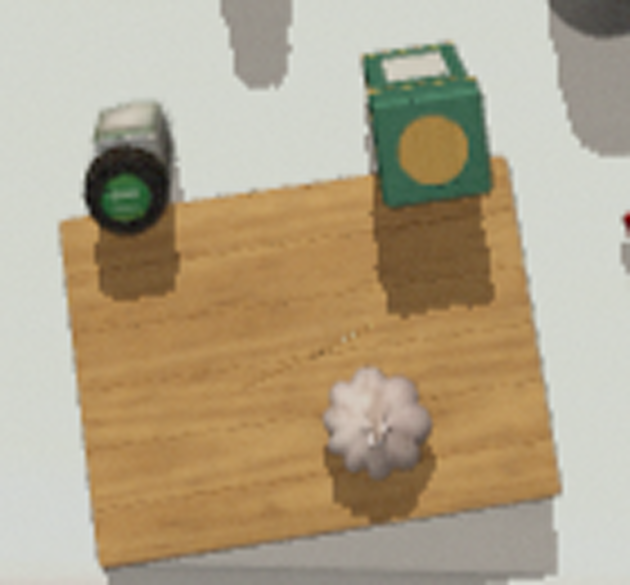

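View pics/c2.png

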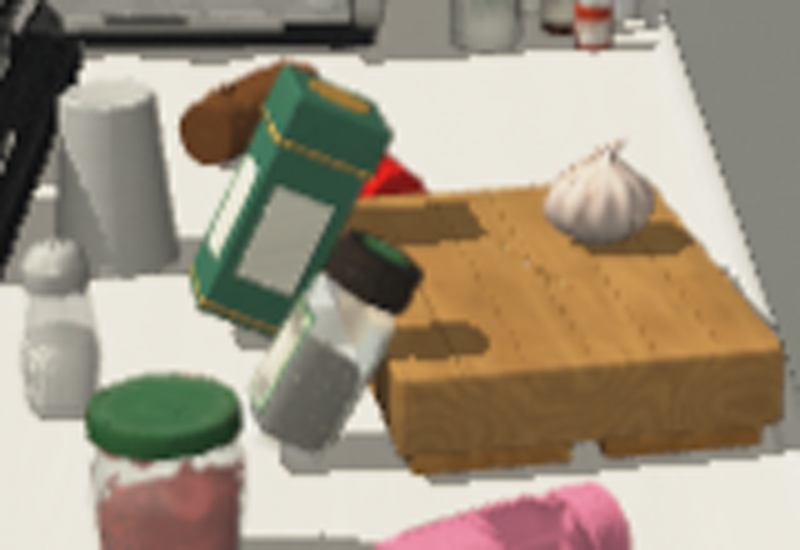

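The crops give the board corners, in crop pixels, at (61,222), (507,157), (560,494) and (103,568). The caddy lid disc is at (433,150) and the jar cap at (126,197), both leaning square to the edge. Next I'll work out the poses.

```bash
cat > p.py <<'E'
from h import *
np.set_printoptions(precision=4,suppress=True)
c=read_camera("top")
P=lambda u,v,z: atz(c,(170+u/4.5,170+v/4.5),z)[:2]
TL,TR,BR,BL=[P(u,v,.056) for u,v in((61,222),(507,157),(560,494),(103,568))]
ex=(TL+TR-BL-BR)/2;ey=(TL+BL-TR-BR)/2
print("size",np.linalg.norm(ex),np.linalg.norm(ey))
a1=np.arctan2(ex[1],ex[0]);a2=np.arctan2(-ey[0],ey[1]);a=np.mean([a1,a2]);print("yaw",np.degrees([a1,a2]))
X=np.array([np.cos(a),np.sin(a)]);Y=np.array([-X[1],X[0]]);C=(TL+TR+BL+BR)/4
print("C",C,"X",X)
B=lambda p:(np.array([(p-C)@X,(p-C)@Y]))
for n,uv,h,w,th in(("caddy",(433,150),.132,.027,27),("jar",(126,197),.108,.022,30)):
    t=np.radians(th);z=h*np.cos(t)+w*np.sin(t);d=.056*np.tan(t)
    print(n,"board xy meas",B(P(*uv,z)),"model x of top centre",.095+d-h*np.sin(t)+w*np.cos(t),"near corner x",.095+d-h*np.sin(t),"z",h*np.cos(t))
print("garlic",B(P(376,425,.1)))
s=monitor.state();p=np.array(s["position"]);R=np.array(s["tcp_rot"])
print("tool yaw of x",np.degrees(np.arctan2(R[1,0],R[0,0])),"p",p,s["joint_pos"],s["width"])
np.savez("b.npz",C=C,X=X,Y=Y)
E
python3 p.py
```

```text
size 0.1867082388217738 0.2464599893115074
yaw [10.2367 10.3494]
C [0.4226 0.1144] X [0.9839 0.1787]
caddy board xy meas [ 0.0884 -0.0797] model x of top centre 0.08766385535915378 near corner x 0.06360667920606784 z 0.11761286119286457
jar board xy meas [0.0924 0.0812] model x of top centre 0.09238417395787671 near corner x 0.07333161507461905 z 0.09353074360871938
garlic [-0.0439 -0.0304]
tool yaw of x 154.68679334743325 p [0.2672 0.565  0.2313] [-1.1972  0.4111 -0.0127  1.5962  0.0056  1.1343 -0.0822] 0.08561108571462672
```

Request:
step_arm:
  xyz:
    - [0, -1, 0]
    - [0, -2, 0]
    - [0, -2, 0]
    - [0, -2, 0]
    - [0, -2, 0]
  rotation:
    - [0, 0, -1]
    - [0, 0, -1]
    - [0, 0, -1]
    - [0, 0, -1]
    - [0, 0, -1]
  claw: [1, 1, 1, 1, 1]

```text
time_s: 2.17
position: [0.2485, 0.4772, 0.2314]
tcp_rot: [[-0.996, -0.085, 0.0], [-0.085, 0.996, 0.0], [-0.0, 0.0, -1.0]]
wrist_force: [-0.2, 0.5, 0.6]
width: -0.0001
finger_force: 0.0
```

Request:
step_arm:
  xyz:
    - [0, -4, 0]
    - [-2, -5, 0]
    - [-2, -5, 0]
    - [-2, -5, 0]
    - [-2, -5, 0]
  rotation:
    - [0, 0, -0.93]
    - [0, 0, 0]
    - [0, 0, 0]
    - [0, 0, 0]
    - [0, 0, 0]
  claw: [1, 1, 1, 1, 1]

```text
time_s: 2.8
position: [0.3672, 0.2539, 0.2316]
tcp_rot: [[-0.984, -0.178, 0.001], [-0.178, 0.984, 0.001], [-0.001, 0.001, -1.0]]
wrist_force: [1.2, 0.5, -0.0]
width: 0.0001
finger_force: 0.0
```

```bash
cat > w.py <<'E'
from h import *
np.set_printoptions(precision=4,suppress=True)
b=np.load("b.npz");s=monitor.state();p=np.array(s["position"]);R=np.array(s["tcp_rot"])
print("t",s["time_s"],"board xy",(p[:2]-b["C"])@b["X"],(p[:2]-b["C"])@b["Y"],"z",p[2],"w",s["width"],"F",np.array(s["wrist_force"]))
Rt=np.column_stack([np.r_[-b["X"],0],np.r_[b["Y"],0],[0,0,-1]])
print("rot units",cv2.Rodrigues(R.T@Rt)[0].ravel()/np.radians(6))
E
python3 w.py
```

```text
t 2.8 board xy -0.02962908175577129 0.14713747349671186 z 0.2316498267120114 w 6.246399068431175e-05 F [ 1.1925  0.5296 -0.0408]
rot units [ 0.0057  0.0084 -0.0038]
```

Request:
step_arm:
  xyz:
    - [-2, -2.2, 0]
    - [-2, -2.2, 1]
    - [-2, -2.2, 3]
    - [0, 0, 4]
    - [0, 0, 3]
  rotation:
    - [0, 0, 0]
    - [0, 0, 0]
    - [0, 0, 0]
    - [0, 0, 0]
    - [0, 0, 0]
  claw: [1, 1, 1, 1, 1]

```text
time_s: 3.42
position: [0.4372, 0.2006, 0.12]
tcp_rot: [[-0.984, -0.177, -0.0], [-0.177, 0.984, -0.0], [0.0, -0.0, -1.0]]
wrist_force: [0.1, 0.3, -0.2]
width: 0.0
finger_force: 0.0
```

Request:
step_arm:
  xyz:
    - [0, 0, 2]
    - [0, 0, 2]
    - [0, 0, 0.6]
    - [0, 0, 0]
  rotation:
    - [0, 0, 0]
    - [0, 0, 0]
    - [0, 0, 0]
    - [0, 0, 0]
  claw: [1, 1, 1, 1]

```text
time_s: 3.92
position: [0.4372, 0.2011, 0.0754]
tcp_rot: [[-0.984, -0.178, -0.0], [-0.178, 0.984, -0.0], [0.0, -0.0, -1.0]]
wrist_force: [0.2, 0.1, 0.5]
width: -0.0003
finger_force: 0.0
```

```bash
python3 w.py; python3 -c "
from h import *
c=read_camera('top');a=c['img'][150:300,170:310,::-1];b=read_camera('side')['img'][180:290,220:380,::-1]
cv2.imwrite('pics/d.png',np.hstack([cv2.resize(a,(373,400)),cv2.resize(b,(427,293+107))]))"
```

```text
t 3.925 board xy 0.029836846818349333 0.08275181470866766 z 0.0753864675920261 w -0.0002557873104816801 F [0.2137 0.0727 0.4561]
rot units [-0.0008 -0.0021 -0.0048]
```

View pics/d.png

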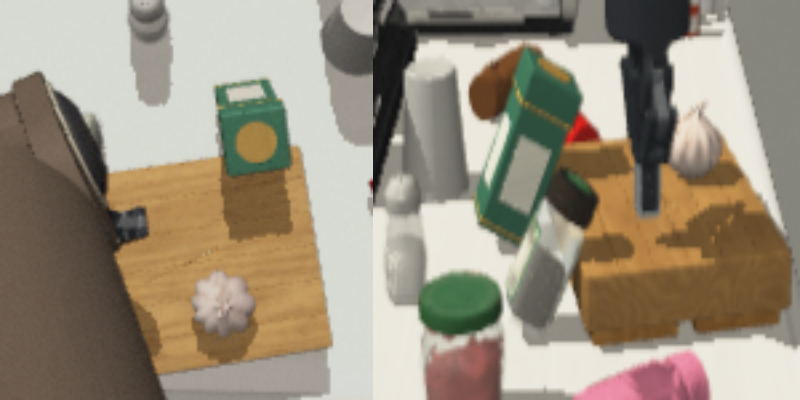

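The pictures show the shut fingers above the board at the robot's side of the jar, clear of everything. Now the slow push.

Request:
step_arm:
  xyz:
    - [-1, 0, 0]
    - [-1, 0, 0]
    - [-0.6, 0, 0]
    - [-0.4, 0, 0]
    - [-0.4, 0, 0]
  rotation:
    - [0, 0, 0]
    - [0, 0, 0]
    - [0, 0, 0]
    - [0, 0, 0]
    - [0, 0, 0]
  claw: [1, 1, 1, 1, 1]

```text
time_s: 4.65
position: [0.4707, 0.2072, 0.0752]
tcp_rot: [[-0.984, -0.178, -0.0], [-0.178, 0.984, -0.0], [0.0, -0.0, -1.0]]
wrist_force: [-0.3, 0.0, 0.3]
width: -0.0002
finger_force: 0.2
```

Request:
step_arm:
  xyz:
    - [-0.3, 0, 0]
    - [-0.3, 0, 0]
    - [-0.3, 0, 0]
    - [-0.3, 0, 0]
    - [-0.3, 0, 0]
  rotation:
    - [0, 0, 0]
    - [0, 0, 0]
    - [0, 0, 0]
    - [0, 0, 0]
    - [0, 0, 0]
  claw: [1, 1, 1, 1, 1]

```text
time_s: 5.28
position: [0.4856, 0.2099, 0.0753]
tcp_rot: [[-0.984, -0.178, 0.0], [-0.178, 0.984, 0.0], [-0.0, 0.0, -1.0]]
wrist_force: [-1.2, -0.3, -0.5]
width: -0.0
finger_force: 0.0
```

```bash
python3 w.py; python3 -c "
from h import *
b=read_camera('side')['img'][180:290,220:380,::-1]
cv2.imwrite('pics/e.png',cv2.resize(b,(640,440)))"
```

```text
t 5.275 board xy 0.07899103637122773 0.0827535002285686 z 0.07530420815758328 w -2.6102001822563054e-05 F [-1.2256 -0.3403 -0.4833]
rot units [ 0.0006  0.0006 -0.0039]
```

View pics/e.png

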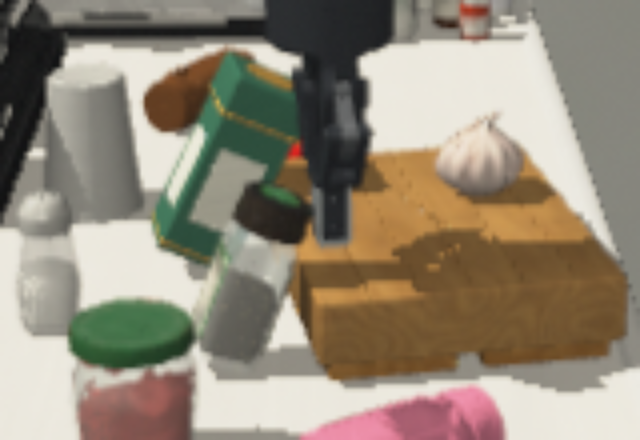

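The jar's cap rests on the fingers and the jar is lifted to about 20°. I'll carry on gently.

Request:
step_arm:
  xyz:
    - [-0.2, 0, 0]
    - [-0.2, 0, 0]
    - [-0.2, 0, 0]
    - [-0.2, 0, 0]
    - [-0.2, 0, 0]
  rotation:
    - [0, 0, 0]
    - [0, 0, 0]
    - [0, 0, 0]
    - [0, 0, 0]
    - [0, 0, 0]
  claw: [1, 1, 1, 1, 1]

```text
time_s: 5.95
position: [0.4954, 0.2117, 0.0753]
tcp_rot: [[-0.984, -0.178, 0.0], [-0.178, 0.984, 0.0], [-0.0, 0.0, -1.0]]
wrist_force: [0.0, 0.0, 0.2]
width: -0.0
finger_force: 0.0
```

Request:
step_arm:
  xyz:
    - [0, 0, 0]
    - [0, 0, 0]
    - [0, 0, 0]
    - [0, 0, 0]
    - [0, 0, 0]
  rotation:
    - [0, 0, 0]
    - [0, 0, 0]
    - [0, 0, 0]
    - [0, 0, 0]
    - [0, 0, 0]
  claw: [1, 1, 1, 1, 1]

```text
time_s: 6.58
position: [0.4952, 0.2117, 0.0753]
tcp_rot: [[-0.984, -0.178, 0.0], [-0.178, 0.984, 0.0], [-0.0, 0.0, -1.0]]
wrist_force: [-0.7, 0.1, -0.4]
width: 0.0003
finger_force: 0.0
```

```bash
python3 w.py; python3 -c "
from h import *
b=read_camera('side')['img'][180:290,220:380,::-1]
cv2.imwrite('pics/f.png',cv2.resize(b,(640,440)))"
```

```text
t 6.575 board xy 0.08879750701675534 0.08274193587180195 z 0.07531580987702262 w 0.00025043259652264105 F [-0.6792  0.0604 -0.4042]
rot units [ 0.0003  0.0006 -0.0037]
```

View pics/f.png

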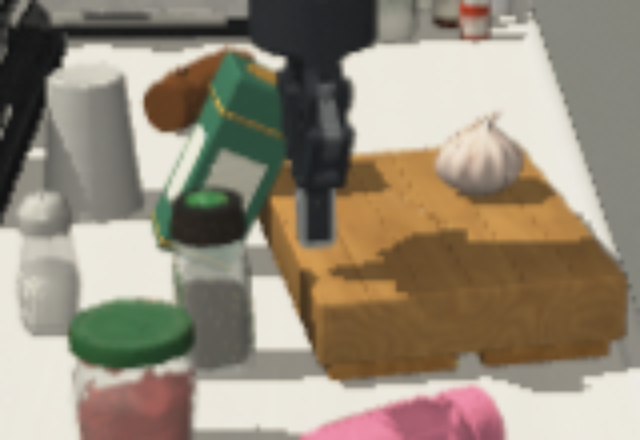

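The spice jar stands upright, clear of the fingers. I'll back off and go round to the caddy.

Request:
step_arm:
  xyz:
    - [1, 0, 0]
    - [2.5, 0, 0]
    - [2.4, 0, -2]
    - [0, 0, -4]
    - [0, 0, -3]
  rotation:
    - [0, 0, 0]
    - [0, 0, 0]
    - [0, 0, 0]
    - [0, 0, 0]
    - [0, 0, 0]
  claw: [1, 1, 1, 1, 1]

```text
time_s: 7.25
position: [0.4364, 0.201, 0.1667]
tcp_rot: [[-0.984, -0.179, 0.0], [-0.179, 0.984, 0.0], [-0.0, 0.0, -1.0]]
wrist_force: [0.4, 0.0, 0.5]
width: -0.0001
finger_force: 0.0
```

Request:
step_arm:
  xyz:
    - [0, -3, 0]
    - [0, -4, 0]
    - [0, -4, 0]
    - [0, -3.2, 0]
    - [0, -2, 0]
  rotation:
    - [0, 0, 0]
    - [0, 0, 0]
    - [0, 0, 0]
    - [0, 0, 0]
    - [0, 0, 0]
  claw: [1, 1, 1, 1, 1]

```text
time_s: 7.88
position: [0.4654, 0.04, 0.1653]
tcp_rot: [[-0.984, -0.177, -0.0], [-0.177, 0.984, -0.0], [0.0, -0.0, -1.0]]
wrist_force: [-0.3, 0.8, -0.1]
width: 0.0003
finger_force: 0.0
```

Request:
step_arm:
  xyz:
    - [0, 0, 2]
    - [0, 0, 3]
    - [0, 0, 2]
    - [0, 0, 0]
  rotation:
    - [0, 0, 0]
    - [0, 0, 0]
    - [0, 0, 0]
    - [0, 0, 0]
  claw: [1, 1, 1, 1]

```text
time_s: 8.38
position: [0.4644, 0.0416, 0.0942]
tcp_rot: [[-0.984, -0.178, -0.003], [-0.178, 0.984, -0.001], [0.003, -0.0, -1.0]]
wrist_force: [0.3, -0.4, 0.6]
width: -0.0003
finger_force: 0.0
```

```bash
python3 w.py
```

```text
t 8.375 board xy 0.028031464404817387 -0.0791154067649802 z 0.09418057797494843 w -0.0002717382390725648 F [ 0.3467 -0.3691  0.6316]
rot units [-0.0005 -0.0315 -0.0039]
```

Request:
step_arm:
  xyz:
    - [-0.8, 0, 0]
    - [-0.7, 0, 0]
    - [-0.4, 0, 0]
    - [-0.3, 0, 0]
    - [-0.3, 0, 0]
  rotation:
    - [0, 0, 0]
    - [0, 0, 0]
    - [0, 0, 0]
    - [0, 0, 0]
    - [0, 0, 0]
  claw: [1, 1, 1, 1, 1]

```text
time_s: 9.0
position: [0.4908, 0.0462, 0.0953]
tcp_rot: [[-0.984, -0.178, -0.0], [-0.178, 0.984, 0.0], [0.0, 0.0, -1.0]]
wrist_force: [-0.4, -0.6, 0.1]
width: -0.0001
finger_force: 0.1
```

Request:
step_arm:
  xyz:
    - [-0.3, 0, 0]
    - [-0.2, 0, 0]
    - [-0.2, 0, 0]
    - [-0.2, 0, 0]
    - [-0.2, 0, 0]
  rotation:
    - [0, 0, 0]
    - [0, 0, 0]
    - [0, 0, 0]
    - [0, 0, 0]
    - [0, 0, 0]
  claw: [1, 1, 1, 1, 1]

```text
time_s: 9.62
position: [0.5016, 0.0482, 0.0953]
tcp_rot: [[-0.984, -0.178, 0.0], [-0.178, 0.984, 0.0], [-0.0, 0.0, -1.0]]
wrist_force: [-0.7, -1.3, 0.7]
width: -0.0001
finger_force: 0.0
```

Request:
step_arm:
  xyz:
    - [-0.2, 0, 0]
    - [-0.2, 0, 0]
    - [-0.2, 0, 0]
    - [0, 0, 0]
    - [0, 0, 0]
  rotation:
    - [0, 0, 0]
    - [0, 0, 0]
    - [0, 0, 0]
    - [0, 0, 0]
    - [0, 0, 0]
  claw: [1, 1, 1, 1, 1]

```text
time_s: 10.25
position: [0.5073, 0.0492, 0.0952]
tcp_rot: [[-0.984, -0.178, -0.0], [-0.178, 0.984, -0.0], [0.0, 0.0, -1.0]]
wrist_force: [-0.9, 0.4, -0.7]
width: -0.0002
finger_force: 0.0
```

```bash
python3 w.py; python3 -c "
from h import *
b=read_camera('side')['img'][180:290,220:380,::-1]
cv2.imwrite('pics/g.png',cv2.resize(b,(640,440)))"
```

```text
t 10.25 board xy 0.07165116935230566 -0.07928090582946905 z 0.09523950611306078 w -0.00022335533751067761 F [-0.8613  0.3508 -0.7198]
rot units [ 0.0001 -0.0013 -0.0043]
```

View pics/g.png

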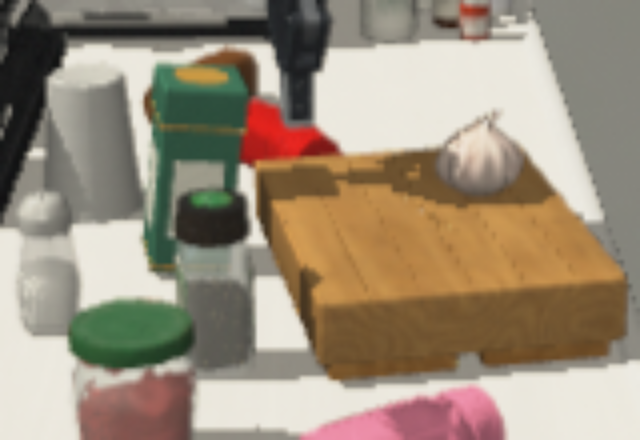

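Both now stand upright. I'll retreat and take a final check.

Request:
step_arm:
  xyz:
    - [1, 0, 0]
    - [2, 0, 0]
    - [1.2, 0, -2]
    - [0, 0, -4]
    - [0, 0, -5]
  rotation:
    - [0, 0, 0]
    - [0, 0, 0]
    - [0, 0, 0]
    - [0, 0, 0]
    - [0, 0, 0]
  claw: [1, 1, 1, 1, 1]

```text
time_s: 10.92
position: [0.4644, 0.0414, 0.2058]
tcp_rot: [[-0.984, -0.178, -0.002], [-0.178, 0.984, -0.001], [0.002, -0.0, -1.0]]
wrist_force: [0.4, 0.8, 1.1]
width: -0.0001
finger_force: 0.0
```

Request:
step_arm:
  xyz:
    - [4, 0, -2]
    - [5, 0, 0]
    - [3, 0, 0]
    - [0, 0, 0]
    - [0, 0, 0]
  rotation:
    - [0, 0, 0]
    - [0, 0, 0]
    - [0, 0, 0]
    - [0, 0, 0]
    - [0, 0, 0]
  claw: [1, 1, 1, 1, 1]

```text
time_s: 11.55
position: [0.3484, 0.0204, 0.2256]
tcp_rot: [[-0.984, -0.178, 0.001], [-0.178, 0.984, 0.0], [-0.001, 0.0, -1.0]]
wrist_force: [0.4, -0.1, 0.6]
width: -0.0001
finger_force: 0.0
```

```bash
python3 w.py; python3 -c "
from h import *
c=read_camera('top');a=c['img'][130:300,130:330,::-1];b=read_camera('side')['img'][180:290,220:380,::-1]
cv2.imwrite('pics/z.png',np.hstack([cv2.resize(a,(400,340)),cv2.resize(b,(400,340))]))"
```

```text
t 11.55 board xy -0.08980074932948023 -0.0791819379349831 z 0.22555853155119285 w -7.768331288688587e-05 F [ 0.3743 -0.0806  0.5743]
rot units [ 0.002   0.0133 -0.0036]
```

View pics/z.png

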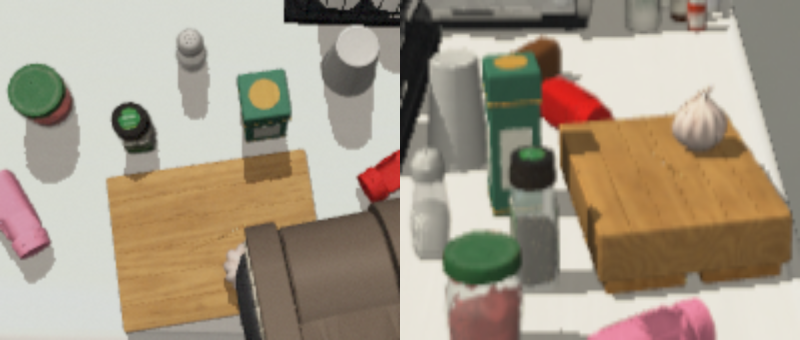

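The top view shows the jar at (130,120) and the caddy at (265,95), both upright beyond the board. The bystanders are where they were and the arm is clear of everything.

```bash
python3 -c "
from station import order
print(order.hand_in())"
```

```text
the job is handed in; nothing more can be done
None
```

The tea caddy and the spice jar both stand upright on the worktop by the board's far edge, the other items look undisturbed in the final pictures, and I handed the job in at about 11.7 s; no verdict came back.

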